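Turn the spice carousel until the red-lidded jar is at the pointer

ROBOT

A 7-joint arm with a two-finger parallel gripper is mounted at the origin on the work surface. World frame = base frame: x ahead of the robot, y to its left, z up, the work surface at z = 0. Lengths are in m, angles in rad, forces in N, time in s.
With the tool pointing down it reaches from about 0.425 to 0.875 m from the base axis. Payload 8.4 kg.
Tool frame: the origin (TCP) lies midway between the tips of the shut fingers; the grasp point (between the pads) lies 19 mm behind it; z points along the fingers, x is the direction in which the jaws open and shut, and the axes are right-handed (so a half turn about z gives the same grasp; the last joint's range is limited). The gripper opens to 85 mm and grips with 20 to 120 N. Pads are 22 mm wide; open, the fingers measure 114 mm over their backs; the gripper's body (76 mm by 85 mm) begins 54 mm behind the grasp point. The pads swing forward as they close: fully open they stand 13 mm farther back than shut.
Start: joints at [1.127, 0.333, 0.04, 1.465, -0.013, 1.343, -0.059], TCP at [0.22, -0.612, 0.207] pointing down, gripper open.
Joint ranges: [-2.58, 2.58], [-0.38, 2.09], [-1.3, 1.39], [0.25, 2.4], [-1.5, 4.64], [0.08, 2.09], [-2.65, 2.65]. Speed limits (rad/s): [2.22, 2.22, 2.79, 2.79, 3.14, 3.14, 3.14].

INTERFACE

Orientations are given as a unit quaternion [w, x, y, z].
In Python, from cell import arm gives the robot as it stands. The module is installed in compiled form; this text tells all that it offers.
- The arm moves only by the shell command python3 -m inch 'ROWS' [OPENING]. ROWS is JSON, a list of rows, each a list of 6 numbers: the shift along the tool's x, y, z each as a share of 150 mm, from -1 to 1, then the turn, a rotation vector about the tool's x, y, z each as a share of pi rad, from -1 to 1. A call has exactly 8 rows; each row shifts and turns the pose as measured when the row begins, along the tool's axes as they then stand; what a row does not reach is not made up. A row lasts 1/8 s, in which the tool goes at most 62.5 mm and 10.7 degrees, less where a joint would pass 70% of its speed; a pose out of reach is approached as far as the arm can. A call with a number of a shift or a turn outside -1 to 1 is refused whole. A call with a gripper value outside its range is refused whole. OPENING is the gripper's target within -1 to 1 (fully open at 1, half-way at 0, shut at -1), set as the call begins (- or left out, the last holds). The fingers move at their own pace and stop on an object; the grip force is fixed at half the most. Time passes only in rows, so rows that do not move let the fingers close, or fill a call up. It gives the time, the measured TCP pose, the force and the opening at its end, in the units of the state.
- arm.get_state(): the state, without advancing time (a new reading comes with each control period).
- arm.capture(name): name is "scene" or "side" or "wrist"; returns a dict with "pixels" (420x560x3 uint8, blue, green, red), "fovy" (degrees; the focal length in pixels is half the picture's height over the tangent of half this angle, whatever the lens; pixels are square), "cx", "cy" (the principal point, pixels), "pose" (4x4, takes a point from camera to world coordinates); the wrist camera has in their place "hand_eye" (4x4, takes a point from camera to tool coordinates, whose origin is the TCP and whose axes are the tool frame's). Camera axes: x right, y down, z forward; pixel columns grow to the right and rows downward; lengths in m; the calibration is good to about 2 mm. A picture is of the moment at which its call begins: read the wrist's pose just before it. There is no depth.
- arm.job_done(): hands the job in, once; it reports no verdict.
The state is a dict: "clock": time; "joint_pos": joint angles; "joint_vel": joint speeds; "joint_efforts": joint torques, N m; "tcp_pos": TCP position; "tcp_rot": TCP orientation; "contact_force": force on the tool from outside, world axes, zero at the start; "moment": the same for the moment, N m; "gripper_width": finger opening in m.
Only numpy, scipy, OpenCV 4.12 (cv2) and the standard library are available. Lean on these libraries where they do the work, as an engineer would, in place of code of your own. Each camera call takes 0.05 s, during which the arm holds its last target.

TASK

Turn the spice carousel, gently and whichever way you like, by pushing the pegs on its rim with your fingertips until the jar with the red lid stands squarely in line with the yellow pointer, then leave it at rest. Do not touch or lift the jars: they ride round standing on the disc. Leave the other things on the table where they are.

Things in the scene. Friction and masses are not known exactly. Their poses are not given: they have to be found in the camera images.
- stand: fixed foot of the carousel: black disc 190 mm across, and a yellow pointer, 30 mm wide, that sticks out on its front side to 188 mm from the axis, just beyond the turning disc; its upright end covers 148 to 188 mm from the axis and tops out 40 mm above the work surface. Origin on the work surface, on the vertical turning axis; the pointer lies along the body's own -x axis (roughly towards the robot, up to 0.5 rad askew)
- carousel (a joint): turning of the carousel's disc about its vertical axis, rad, 0 at the start, growing anticlockwise seen from above. It turns freely any number of times, either way; friction of about 0.1 N m stops it at once when it is no longer pushed
- hub (a point): centre of the turning wooden disc, on its upper face, 46 mm above the work surface; the disc is 276 mm across and 14 mm thick, with a centre post 45 mm tall; axes turn with the disc
- peg0 (a point): one of five upright steel finger pegs on the disc's rim, 12 mm across, 50 mm tall (from 46 to 96 mm above the work surface) with a black top, 125 mm from the axis, 72 degrees apart, each roughly at the angle of a gap between two jars; this point is at its top
- peg1 (a point): one of five upright steel finger pegs on the disc's rim, 12 mm across, 50 mm tall (from 46 to 96 mm above the work surface) with a black top, 125 mm from the axis, 72 degrees apart, each roughly at the angle of a gap between two jars; this point is at its top
- peg2 (a point): one of five upright steel finger pegs on the disc's rim, 12 mm across, 50 mm tall (from 46 to 96 mm above the work surface) with a black top, 125 mm from the axis, 72 degrees apart, each roughly at the angle of a gap between two jars; this point is at its top
- peg3 (a point): one of five upright steel finger pegs on the disc's rim, 12 mm across, 50 mm tall (from 46 to 96 mm above the work surface) with a black top, 125 mm from the axis, 72 degrees apart, each roughly at the angle of a gap between two jars; this point is at its top
- peg4 (a point): one of five upright steel finger pegs on the disc's rim, 12 mm across, 50 mm tall (from 46 to 96 mm above the work surface) with a black top, 125 mm from the axis, 72 degrees apart, each roughly at the angle of a gap between two jars; this point is at its top
- jar_red: loose spice jar on the disc, the wanted one: RED lid, 42 mm across, 56 mm tall (top 102 mm above the work surface), its axis about 60 mm from the turning axis, roughly 72 degrees (55 to 90) from its neighbours; origin at the centre of its underside
- jar_white: loose spice jar on the disc, white lid, 42 mm across, 56 mm tall (top 102 mm above the work surface), its axis about 60 mm from the turning axis, roughly 72 degrees (55 to 90) from its neighbours; origin at the centre of its underside
- jar_black: loose spice jar on the disc, black lid, 42 mm across, 56 mm tall (top 102 mm above the work surface), its axis about 60 mm from the turning axis, roughly 72 degrees (55 to 90) from its neighbours; origin at the centre of its underside
- jar_green: loose spice jar on the disc, green lid, 42 mm across, 56 mm tall (top 102 mm above the work surface), its axis about 60 mm from the turning axis, roughly 72 degrees (55 to 90) from its neighbours; origin at the centre of its underside
- jar_blue: loose spice jar on the disc, blue lid, 42 mm across, 56 mm tall (top 102 mm above the work surface), its axis about 60 mm from the turning axis, roughly 72 degrees (55 to 90) from its neighbours; origin at the centre of its underside
- squeeze_bottle: orange squeeze bottle with white nozzle standing beside the carousel, 56 mm across, 150 mm tall; origin at the centre of its underside; bystander
- tumbler: clear tumbler, 68 mm across, 90 mm tall; origin at the centre of its underside; bystander
- shaker: aluminium shaker with a side handle, 60 mm across (handle out to about 70 mm from its axis, along its own -x), 90 mm tall; origin at the centre of its underside; bystander

How it is judged:
At the end, for the whole second after the job is handed in: The red-lidded jar stands on the pointer's side, its axis within 10 mm of the pointer's centre line; the disc is at rest (under 0.05 rad/s); all five jars stand upright on the disc; squeeze bottle, tumbler and shaker upright, within 30 mm of where they began (x of jar_red in the frame of stand below -0.04 m and y of jar_red in the frame of stand between -0.01 and 0.01 m and velocity of joint carousel between -0.05 and 0.05 rad/s and angle between each of jar_red, jar_white, jar_black, jar_green, jar_blue's own z axis and vertical below 0.15 rad and horizontal distance between each of jar_red, jar_white, jar_black, jar_green, jar_blue and hub below 0.08 m and height (world z) of jar_red between 0.04 and 0.052 m and height (world z) of jar_white between 0.04 and 0.052 m and height (world z) of jar_black between 0.04 and 0.052 m and height (world z) of jar_green between 0.04 and 0.052 m and height (world z) of jar_blue between 0.04 and 0.052 m and distance of each of squeeze_bottle, tumbler, shaker from where it was at the start of the episode below 0.03 m and angle between each of squeeze_bottle, tumbler, shaker's own z axis and vertical below 0.2 rad); the robot touches nothing.
It fails at once if a jar is touched by the robot (more than 1 N) (contact force between any of the fingers, the arm and jar_red above 1 N or contact force between any of the fingers, the arm and jar_white above 1 N or contact force between any of the fingers, the arm and jar_black above 1 N or contact force between any of the fingers, the arm and jar_green above 1 N or contact force between any of the fingers, the arm and jar_blue above 1 N).
It fails at once if a jar is lifted off the disc, tipped over or falls off (height (world z) of any of jar_red, jar_white, jar_black, jar_green, jar_blue above 0.06 m or height (world z) of any of jar_red, jar_white, jar_black, jar_green, jar_blue below 0.035 m or angle between any of jar_red, jar_white, jar_black, jar_green, jar_blue's own z axis and vertical above 0.4 rad).
It fails at once if the carousel is whipped round (faster than 4 rad/s) (velocity of joint carousel above 4 rad/s or velocity of joint carousel below -4 rad/s).
It fails at once if the squeeze bottle, tumbler or shaker is shifted by more than 30 mm or tipped (distance of any of squeeze_bottle, tumbler, shaker from where it was at the start of the episode above 0.03 m or angle between any of squeeze_bottle, tumbler, shaker's own z axis and vertical above 0.4 rad).
It also fails if it takes over 42 s, if anything falls off the work surface, if the arm or the gripper's body presses on something with over 40 N, if the wrist force passes 120 N, or if a joint passes its speed limit or range.

## Working session

There is one attempt and no reset: what is moved stays moved. The work goes in short steps, Python scripts to look and compute and a shell command to move; the robot and the scene stay as the last step left them, time stands still between calls to the robot, and variables do not carry over. Pictures are saved under pics/ and viewed, and the job is handed in when it is done.

```bash
mkdir -p pics; ls; python3 - <<'E'
from cell import arm
import cv2,numpy as np
print(arm.get_state())
for n in ["scene","side","wrist"]:
    c=arm.capture(n)
    cv2.imwrite(f"pics/{n}0.png",c["pixels"])
    print(n,c["fovy"],c["cx"],c["cy"],np.round(c.get("pose",c.get("hand_eye")),4).tolist())
E
```

```text
pics
{'clock': 0.0, 'joint_pos': array([ 1.1268344 ,  0.33389622,  0.0398514 ,  1.46627013, -0.01338782,
        1.34330641, -0.0584934 ]), 'joint_vel': array([-0.00039593,  0.00154531,  0.00012023, -0.0005485 ,  0.00039047,
        0.00095177, -0.00130433]), 'joint_efforts': array([-2.80508630e-07, -6.58563924e+01,  1.36535168e+00, -4.05570745e+01,
        1.67899771e-02,  1.26321209e-02,  9.43732879e-07]), 'tcp_pos': array([ 0.21949366, -0.61129136,  0.20653105]), 'tcp_rot': array([-4.16805809e-04,  8.17919398e-01, -5.75332258e-01, -6.91313329e-04]), 'contact_force': array([-0.24214473, -0.35031395,  0.08007558]), 'moment': array([-0.03918796, -0.0025343 , -0.03706207]), 'gripper_width': 0.08532325460885738}
scene 42.96587342612229 279.5894638735475 212.41741527413708 [[-0.6336, 0.4443, -0.6334, 1.3016], [0.7736, 0.3637, -0.5188, 0.6804], [-0.0001, -0.8187, -0.5742, 0.781], [0.0, 0.0, 0.0, 1.0]]
side 46.930754971035576 277.5481429393402 213.15088797031524 [[0.9538, -0.228, 0.1956, 0.3352], [-0.3001, -0.6964, 0.6518, -0.6791], [-0.0124, -0.6804, -0.7327, 0.9096], [0.0, 0.0, 0.0, 1.0]]
wrist 64.15147825554118 281.11256158924016 210.03956898672268 [[1.0, 0.0006, -0.0013, 0.0002], [-0.0002, 0.9588, 0.2842, -0.0719], [0.0014, -0.2842, 0.9588, -0.1666], [0.0, 0.0, 0.0, 1.0]]
```

View pics/scene0.png

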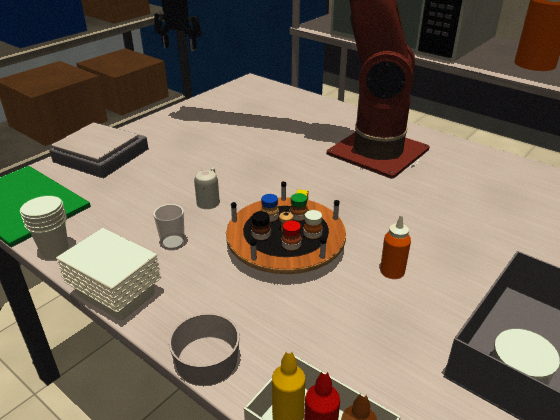

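View pics/side0.png

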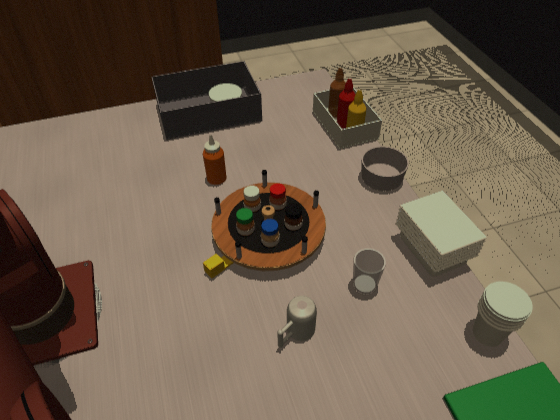

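View pics/wrist0.png

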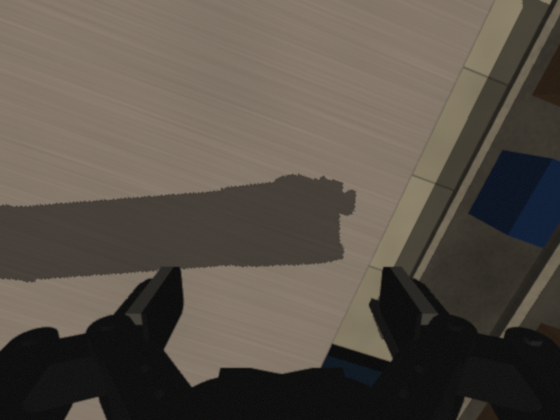

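```bash
python3 - <<'E'
import cv2
a=cv2.imread("pics/scene0.png")[160:290,180:420];cv2.imwrite("pics/scene0c.png",cv2.resize(a,None,fx=3.3,fy=3.3,interpolation=cv2.INTER_CUBIC))
a=cv2.imread("pics/side0.png")[130:350,190:400];cv2.imwrite("pics/side0c.png",cv2.resize(a,None,fx=2.7,fy=2.7,interpolation=cv2.INTER_CUBIC))
E
```

```text
(no output)
```

View pics/scene0c.png

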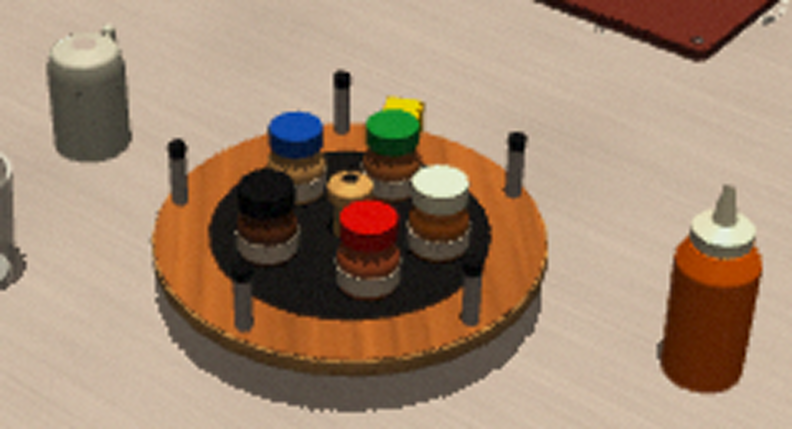

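View pics/side0c.png

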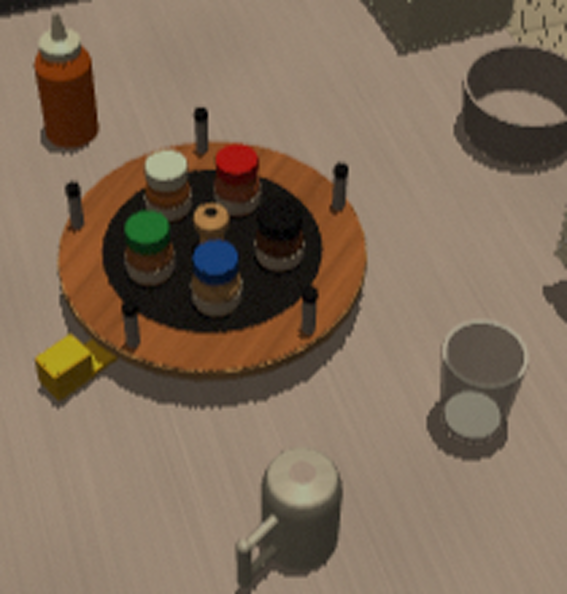

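```bash
cat > h.py <<'E'
import numpy as np
from cell import arm
def cam(n):
    c=arm.capture(n); return c
def ray(c,u,v,z):
    f=210/np.tan(np.radians(c["fovy"])/2)
    d=c["pose"][:3,:3]@np.array([(u-c["cx"])/f,(v-c["cy"])/f,1]);o=c["pose"][:3,3]
    return (o+d*(z-o[2])/d[2])[:2]
E
python3 - <<'E'
from h import *
s=cam("side");t=cam("scene")
S=dict(pegA=(201,113),pegB=(341,170),pegC=(310,294),pegD=(130,310),pegE=(73,188),red=(238,158),white=(166,163),green=(148,227),blue=(216,256),black=(280,213),post=(211,211),bottle=(56,20),shaker=(303,468),tumbler=(484,352),shbase=(300,548),handle=(245,545),ptip1=(37,362),ptip2=(72,337),p3=(93,350),p4=(57,376))
T=dict(pegD=(342,77),pegE=(517,137),pegA=(472,264),pegB=(242,272),pegC=(178,146),red=(368,216),white=(440,182),green=(393,126),blue=(296,128),black=(267,187),post=(350,181),bottle=(728,192),shaker=(88,44))
Z=lambda k:.096 if k[:3]=="peg" else .091 if k=="post" else .15 if k=="bottle" else .09 if k in("shaker","tumbler") else 0.0 if k in("shbase","handle") else .04 if k[0]=="p" else .102
P={}
for k in S:
    a=ray(s,190+S[k][0]/2.7-.3,130+S[k][1]/2.7-.3,Z(k)); b=None
    if k in T: b=ray(t,180+T[k][0]/3.3-.3,160+T[k][1]/3.3-.3,Z(k))
    P[k]=a if b is None else (a+b)/2
    print(k,a.round(4),None if b is None else b.round(4))
c=np.mean([P[k] for k in P if k[:3]=="peg"],0);print("centre",c)
for k in P:
    d=P[k]-c;print(k,P[k].round(4),"r",np.hypot(*d).round(4),"ang",np.degrees(np.arctan2(d[1],d[0])).round(1))
E
```

```text
pegA [0.5631 0.1904] [0.5657 0.1938]
pegB [0.6596 0.0799] [0.6638 0.0868]
pegC [ 0.5857 -0.046 ] [ 0.5865 -0.0412]
pegD [ 0.4427 -0.0169] [ 0.4442 -0.0101]
pegE [0.4292 0.132 ] [0.4284 0.1343]
red [0.5759 0.1169] [0.5737 0.1163]
white [0.5135 0.1307] [0.5132 0.1298]
green [0.4787 0.061 ] [0.4795 0.0642]
blue [0.5238 0.0119] [0.5243 0.0134]
black [0.5897 0.0418] [0.5907 0.0443]
post [0.5373 0.0724] [0.5382 0.0729]
bottle [0.4558 0.2984] [0.4653 0.3121]
shaker [ 0.5271 -0.1954] [ 0.5226 -0.1963]
tumbler [ 0.6971 -0.1392] None
shbase [ 0.522  -0.2095] None
handle [ 0.4824 -0.194 ] None
ptip1 [ 0.3629 -0.0014] None
ptip2 [0.3963 0.0153] None
p3 [ 0.41   -0.0036] None
p4 [ 0.3757 -0.0206] None
centre [0.5368875  0.07029039]
pegA [0.5644 0.1921] r 0.1249 ang 77.3
pegB [0.6617 0.0834] r 0.1255 ang 6.0
pegC [ 0.5861 -0.0436] r 0.1241 ang -66.6
pegD [ 0.4435 -0.0135] r 0.1255 ang -138.1
pegE [0.4288 0.1331] r 0.1251 ang 149.8
red [0.5748 0.1166] r 0.0598 ang 50.7
white [0.5134 0.1303] r 0.0644 ang 111.4
green [0.4791 0.0626] r 0.0583 ang -172.4
blue [0.524  0.0126] r 0.0591 ang -102.6
black [0.5902 0.043 ] r 0.0599 ang -27.1
post [0.5377 0.0727] r 0.0025 ang 70.3
bottle [0.4606 0.3053] r 0.247 ang 108.0
shaker [ 0.5248 -0.1958] r 0.2664 ang -92.6
tumbler [ 0.6971 -0.1392] r 0.2638 ang -52.6
shbase [ 0.522  -0.2095] r 0.2801 ang -93.0
handle [ 0.4824 -0.194 ] r 0.2698 ang -101.7
ptip1 [ 0.3629 -0.0014] r 0.1882 ang -157.6
ptip2 [0.3963 0.0153] r 0.1509 ang -158.6
p3 [ 0.41   -0.0036] r 0.1468 ang -149.8
p4 [ 0.3757 -0.0206] r 0.1851 ang -150.6
```

```bash
python3 -m inch '[[-0.22,-0.28,0,0,0,0],[-0.22,-0.28,0,0,0,0],[-0.22,-0.28,0,0,0,0],[-0.22,-0.28,0,0,0,0],[-0.22,-0.28,0,0,0,0],[-0.22,-0.28,0,0,0,0],[-0.22,-0.28,0,0,0,0],[-0.22,-0.28,0,0,0,0]]' -1
cat >> h.py <<'E'
from scipy.spatial.transform import Rotation as R
C=np.array([.537,.071])
def rel(x,y,z,yaw):
    s=arm.get_state();q=s["tcp_rot"];r=R.from_quat([q[1],q[2],q[3],q[0]])
    t=R.from_euler("z",yaw,degrees=True)*R.from_euler("x",180,degrees=True)
    p=s["tcp_pos"]
    print("clock",s["clock"],"tcp",p.round(4),"yaw",np.degrees(np.arctan2(*r.as_matrix()[1::-1,0])).round(1),"F",s["contact_force"].round(2),"w",round(s["gripper_width"],4),"j7",s["joint_pos"][6].round(2))
    e=p[:2]-C;print("r,theta",np.hypot(*e).round(4),np.degrees(np.arctan2(e[1],e[0])).round(1))
    print("shift share",(r.inv().apply(np.array([x,y,z])-p)/.15).round(3),"rot share",((r.inv()*t).as_rotvec()/np.pi).round(4))
def pol(r,th): return C+r*np.array([np.cos(np.radians(th)),np.sin(np.radians(th))])
E
python3 -c "
from h import *
rel(*pol(.127,-82),.2,-82)"
```

```text
clock: 1.25
tcp_pos: [0.4504, -0.2426, 0.2059]
tcp_rot: [0.001, 0.815, -0.579, -0.0]
contact_force: [0.8, -1.5, -0.1]
gripper_width: 0.0001
clock 1.25 tcp [ 0.4504 -0.2426  0.2059] yaw -70.7 F [ 0.81 -1.51 -0.13] w 0.0001 j7 -0.85
r,theta 0.3253 -105.4
shift share [-0.953 -1.069  0.037] rot share [ 0.0005 -0.0003  0.0626]
```

```bash
python3 -m inch '[[-0.19,-0.21,0,0,0,0],[-0.19,-0.21,0,0,0,0],[-0.19,-0.21,0,0,0,0],[-0.19,-0.21,0,0,0,0],[-0.19,-0.21,0,0,0,0],[0,0,0,0,0,0.03],[0,0,0,0,0,0.03],[0,0,0,0,0,0]]' -1
python3 -c "
from h import *
rel(*pol(.127,-82),.075,-82)
import cv2
cv2.imwrite('pics/w1.png',cam('wrist')['pixels']);cv2.imwrite('pics/s1.png',cam('side')['pixels'])"
```

```text
clock: 2.25
tcp_pos: [0.556, -0.0435, 0.2057]
tcp_rot: [0.0, 0.759, -0.652, 0.0]
contact_force: [0.1, 1.3, 0.5]
gripper_width: -0.0001
clock 2.25 tcp [ 0.556  -0.0435  0.2057] yaw -81.3 F [0.12 1.34 0.52] w -0.0001 j7 -1.48
r,theta 0.116 -80.6
shift share [0.073 0.02  0.871] rot share [-0.     -0.      0.0038]
```

View pics/w1.png

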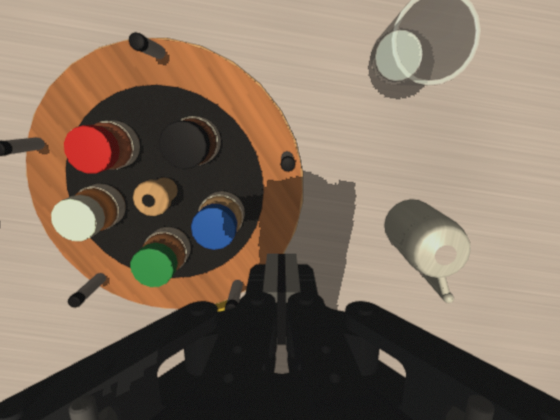

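View pics/s1.png

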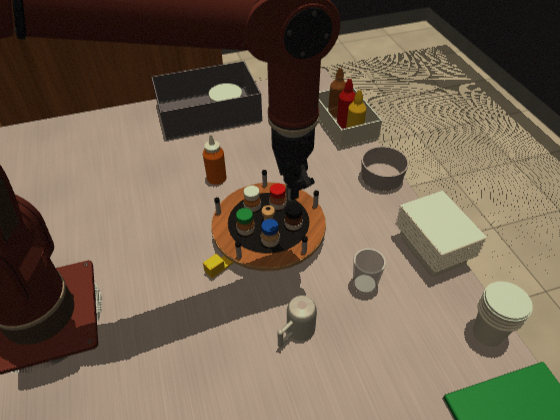

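```bash
python3 -m inch '[[0.04,0.01,0,0,0,0.004],[0.04,0.01,0.1,0,0,0],[0,0,0.2,0,0,0],[0,0,0.2,0,0,0],[0,0,0.2,0,0,0],[0,0,0.15,0,0,0],[0,0,0.02,0,0,0],[0,0,0,0,0,0]]' -1
python3 -c "
from h import *
rel(*pol(.127,-82),.072,-82)
import cv2
cv2.imwrite('pics/w2.png',cam('wrist')['pixels'])
a=cam('side')['pixels'][130:350,190:400];cv2.imwrite('pics/s2.png',cv2.resize(a,None,fx=2.7,fy=2.7,interpolation=cv2.INTER_CUBIC))"
```

```text
clock: 3.35
tcp_pos: [0.552, -0.0623, 0.0668]
tcp_rot: [0.001, 0.754, -0.656, -0.001]
contact_force: [0.9, 0.6, -0.1]
gripper_width: -0.0
clock 3.35 tcp [ 0.552  -0.0623  0.0668] yaw -82.0 F [ 0.86  0.56 -0.06] w -0.0 j7 -1.51
r,theta 0.1341 -83.6
shift share [-0.047 -0.025 -0.035] rot share [ 0.0009 -0.0002 -0.0003]
```

View pics/w2.png

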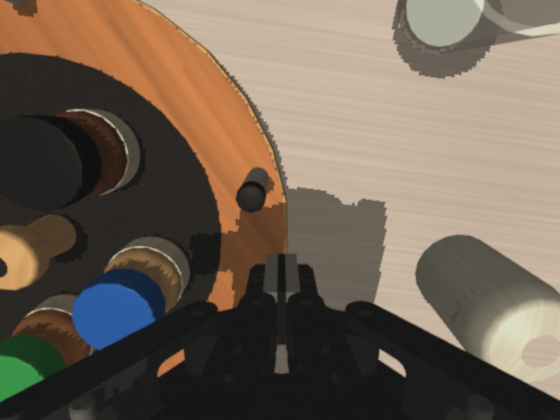

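View pics/s2.png

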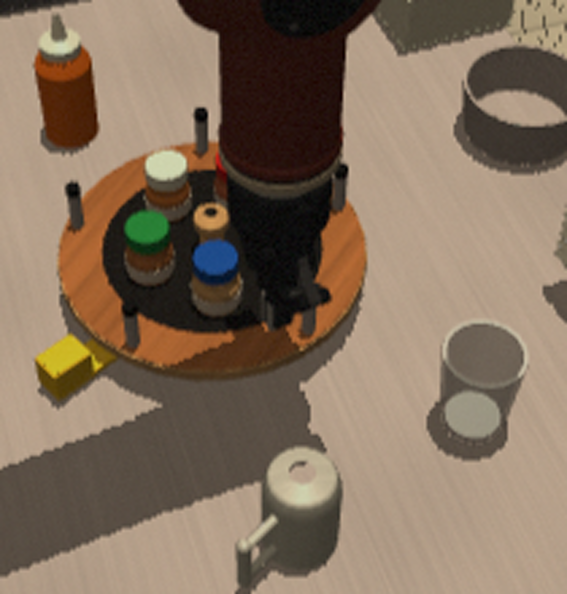

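```bash
python3 -m inch '[[-0.05,0,0,0,0,0],[-0.002,-0.05,0,0,0,-0.02],[-0.002,-0.05,0,0,0,-0.02],[-0.002,-0.05,0,0,0,-0.02],[-0.002,-0.05,0,0,0,-0.02],[-0.002,-0.05,0,0,0,-0.02],[-0.002,-0.05,0,0,0,-0.02],[-0.002,-0.05,0,0,0,-0.02]]' -1
python3 -c "
from h import *
rel(*pol(.127,-50),.070,-50)
import cv2
cv2.imwrite('pics/w3.png',cam('wrist')['pixels'])
"
```

```text
clock: 4.45
tcp_pos: [0.604, -0.0313, 0.0741]
tcp_rot: [-0.001, 0.883, -0.469, 0.004]
contact_force: [-0.7, 0.1, 0.0]
gripper_width: -0.0
clock 4.45 tcp [ 0.604  -0.0313  0.0741] yaw -55.9 F [-0.65  0.06  0.03] w -0.0 j7 -1.16
r,theta 0.1223 -56.8
shift share [ 0.027 -0.1    0.028] rot share [-0.0014 -0.0022 -0.0329]
```

View pics/w3.png

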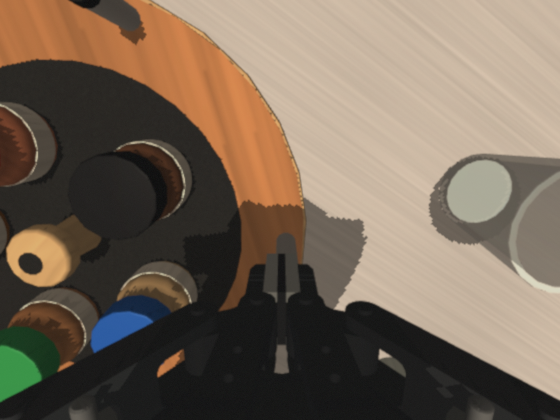

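```bash
python3 -m inch '[[0.006,-0.05,0.006,0,0,-0.02],[0.006,-0.05,0.006,0,0,-0.02],[0.003,-0.05,0.004,0,0,-0.02],[0,-0.05,0.004,0,0,-0.02],[0,-0.05,0.004,0,0,-0.02],[0,-0.05,0.004,0,0,-0.02],[0,-0.05,0.004,0,0,-0.02],[0,-0.05,0.004,0,0,-0.02]]' -1
python3 -c "
from h import *
rel(*pol(.127,-10),.070,-10)
import cv2
cv2.imwrite('pics/w4.png',cam('wrist')['pixels'])
a=cam('scene')['pixels'][160:290,180:420];cv2.imwrite('pics/s4.png',cv2.resize(a,None,fx=3.3,fy=3.3,interpolation=cv2.INTER_CUBIC))
"
```

```text
clock: 5.5
tcp_pos: [0.649, 0.0156, 0.0742]
tcp_rot: [-0.0, 0.974, -0.228, 0.008]
contact_force: [-0.2, 0.3, 0.3]
gripper_width: -0.0001
clock 5.5 tcp [0.649  0.0156 0.0742] yaw -26.4 F [-0.22  0.35  0.3 ] w -0.0001 j7 -0.77
r,theta 0.1249 -26.3
shift share [-0.021 -0.238  0.029] rot share [-0.0007 -0.0049 -0.091 ]
```

View pics/w4.png

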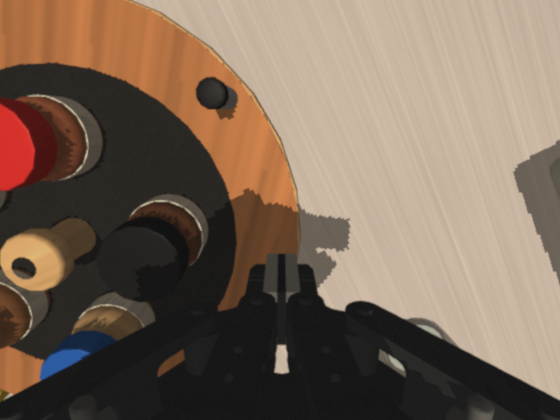

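View pics/s4.png

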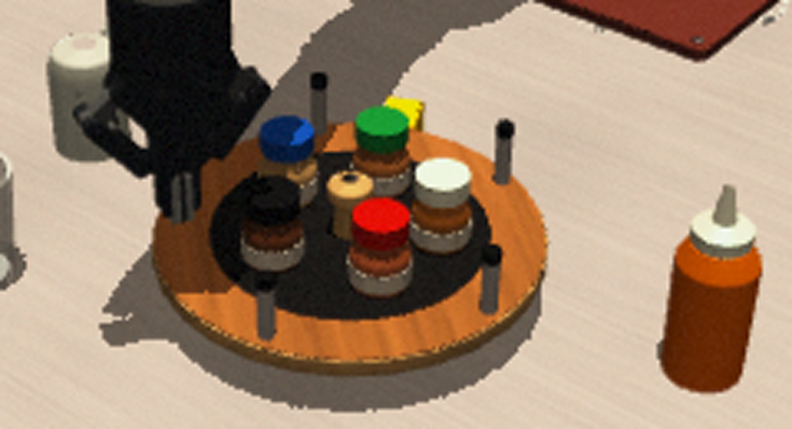

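```bash
python3 - <<'E'
from h import *
s=arm.get_state();c=cam("scene")
def proj(c,p):
    M=np.linalg.inv(c["pose"]);q=M[:3,:3]@p+M[:3,3];f=210/np.tan(np.radians(c["fovy"])/2)
    return np.array([c["cx"]+f*q[0]/q[2],c["cy"]+f*q[1]/q[2]])
p=s["tcp_pos"];print((proj(c,p)-[180,160])*3.3)
for k,u in dict(D=(319,80),E=(505,130),A=(491,255),B=(265,285)).items():
    a=ray(c,180+u[0]/3.3-.3,160+u[1]/3.3-.3,.096);d=a-C;print(k,a.round(4),np.hypot(*d).round(4),np.degrees(np.arctan2(d[1],d[0])).round(1))
a=ray(c,180+381/3.3-.3,160+214/3.3-.3,.102);d=a-C;print("red",np.degrees(np.arctan2(d[1],d[0])).round(1))
import cv2
a=c["pixels"][170:240,200:270];cv2.imwrite('pics/s5.png',cv2.resize(a,None,fx=8,fy=8,interpolation=cv2.INTER_CUBIC))
E
```

```text
[177.26167928 244.53099944]
D [ 0.4581 -0.0206] 0.1208 -130.7
E [0.4264 0.1227] 0.1221 154.9
A [0.5505 0.1977] 0.1274 83.9
B [0.6645 0.1066] 0.1324 15.6
red 59.6
```

View pics/s5.png

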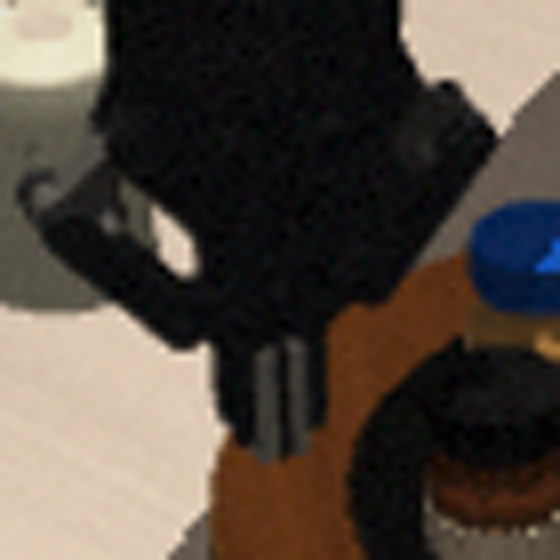

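```bash
python3 -m inch '[[0,0,0.05,0,-0.005,0],[0.01,0,0.05,0,0,0],[0,0,0.03,0,0,0],[0,0,0.01,0,0,0],[0,-0.03,0,0,0,-0.01],[0,-0.05,0,0,0,-0.02],[0,-0.05,0,0,0,-0.02],[0,0,0,0,0,0]]' -1
python3 -c "
from h import *
rel(*pol(.127,-10),.052,-10)
import cv2
cv2.imwrite('pics/w6.png',cam('wrist')['pixels'])
a=cam('scene')['pixels'][160:290,180:420];cv2.imwrite('pics/s6.png',cv2.resize(a,None,fx=3.3,fy=3.3,interpolation=cv2.INTER_CUBIC))
"
```

```text
clock: 6.65
tcp_pos: [0.6584, 0.033, 0.0519]
tcp_rot: [-0.002, 0.989, -0.15, -0.0]
contact_force: [-0.6, 0.1, 0.2]
gripper_width: 0.0001
clock 6.65 tcp [0.6584 0.033  0.0519] yaw -17.3 F [-0.58  0.12  0.17] w 0.0001 j7 -0.65
r,theta 0.1272 -17.4
shift share [-0.008 -0.108  0.   ] rot share [-0.0015  0.0003 -0.0404]
```

View pics/w6.png

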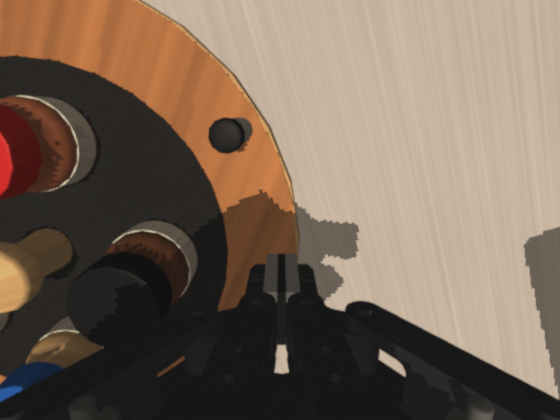

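View pics/s6.png

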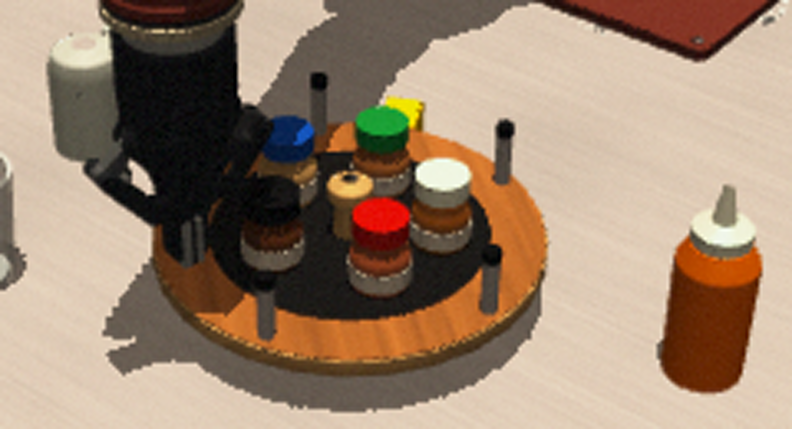

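```bash
python3 -m inch '[[0.004,-0.055,0,0,0,-0.02],[0.002,-0.055,0,0,0,-0.022],[0,-0.055,0,0,0,-0.022],[0,-0.055,0,0,0,-0.022],[0,-0.055,0,0,0,-0.022],[0,-0.055,0,0,0,-0.022],[0,-0.055,0,0,0,-0.022],[0,-0.055,0,0,0,-0.022]]' -1
python3 -c "
from h import *
rel(*pol(.127,20),.052,20)
import cv2
cv2.imwrite('pics/w7.png',cam('wrist')['pixels'])
a=cam('scene')['pixels'][160:290,180:420];cv2.imwrite('pics/s7.png',cv2.resize(a,None,fx=3.3,fy=3.3,interpolation=cv2.INTER_CUBIC))
"
```

```text
clock: 7.75
tcp_pos: [0.6641, 0.0926, 0.0525]
tcp_rot: [0.0, 0.992, 0.123, 0.0]
contact_force: [1.3, 0.1, -0.4]
gripper_width: -0.0004
clock 7.75 tcp [0.6641 0.0926 0.0525] yaw 14.1 F [ 1.35  0.07 -0.38] w -0.0004 j7 -0.24
r,theta 0.129 9.6
shift share [-0.015 -0.154  0.003] rot share [ 0.0001 -0.0003 -0.0327]
```

View pics/w7.png

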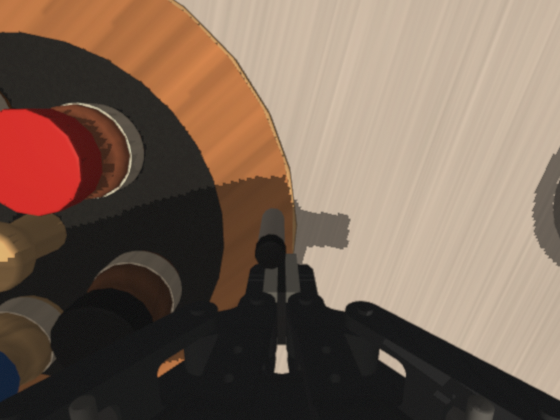

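View pics/s7.png

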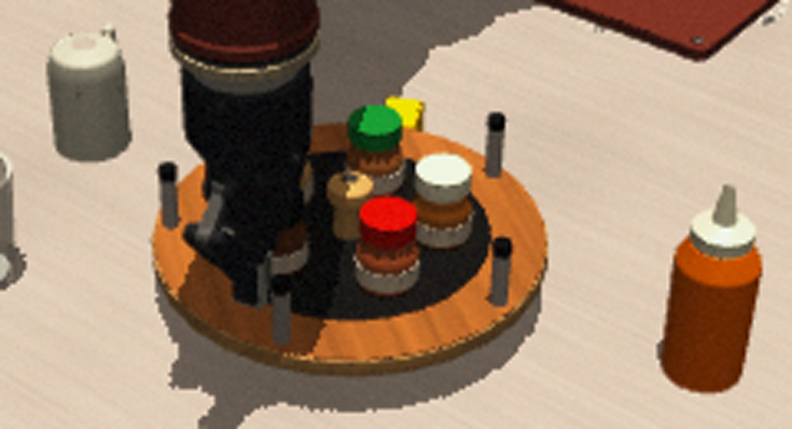

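```bash
python3 -m inch '[[-0.008,-0.06,0,0,0,-0.01],[-0.008,-0.06,0,0,0,-0.015],[-0.006,-0.06,0,0,0,-0.02],[-0.002,-0.06,0,0,0,-0.022],[-0.002,-0.06,0,0,0,-0.022],[-0.002,-0.06,0,0,0,-0.022],[-0.002,-0.06,0,0,0,-0.022],[-0.002,-0.06,0,0,0,-0.022]]' -1
python3 -c "
from h import *
rel(*pol(.126,50),.052,50)
import cv2
cv2.imwrite('pics/w8.png',cam('wrist')['pixels'])
"
```

```text
clock: 8.85
tcp_pos: [0.6269, 0.1579, 0.0526]
tcp_rot: [0.001, 0.93, 0.368, 0.0]
contact_force: [-0.2, -0.5, -0.7]
gripper_width: 0.0
clock 8.85 tcp [0.6269 0.1579 0.0526] yaw 43.2 F [-0.19 -0.45 -0.68] w 0.0 j7 0.1
r,theta 0.1251 44.0
shift share [ 0.    -0.087  0.004] rot share [ 0.0007  0.0002 -0.038 ]
```

View pics/w8.png

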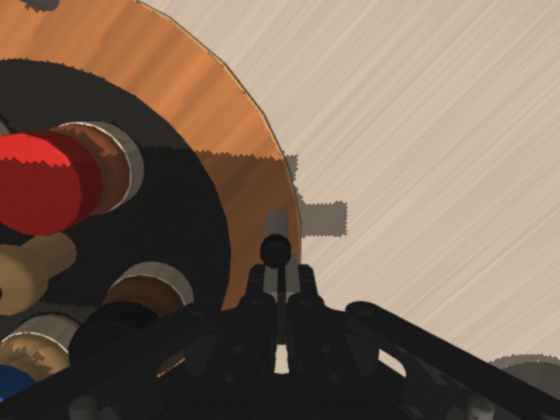

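```bash
python3 -m inch '[[0.002,-0.06,0,0,0,-0.023],[0.001,-0.06,0,0,0,-0.023],[-0.001,-0.06,0,0,0,-0.023],[-0.001,-0.06,0,0,0,-0.023],[-0.001,-0.06,0,0,0,-0.023],[-0.001,-0.06,0,0,0,-0.023],[-0.001,-0.06,0,0,0,-0.023],[-0.001,-0.06,0,0,0,-0.023]]' -1
python3 -c "
from h import *
rel(*pol(.126,85),.052,85)
import cv2
cv2.imwrite('pics/w9.png',cam('wrist')['pixels'])
cv2.imwrite('pics/s9.png',cam('side')['pixels'])
"
```

```text
clock: 9.9
tcp_pos: [0.5638, 0.1961, 0.0528]
tcp_rot: [0.002, 0.78, 0.625, -0.001]
contact_force: [1.6, 0.1, 0.0]
gripper_width: -0.0
clock 9.9 tcp [0.5638 0.1961 0.0528] yaw 77.4 F [1.55 0.13 0.01] w -0.0 j7 0.55
r,theta 0.1279 77.9
shift share [-0.02  -0.104  0.005] rot share [ 0.0007  0.0014 -0.042 ]
```

View pics/w9.png

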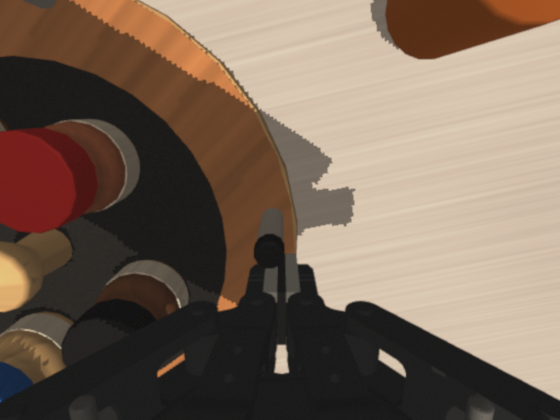

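View pics/s9.png

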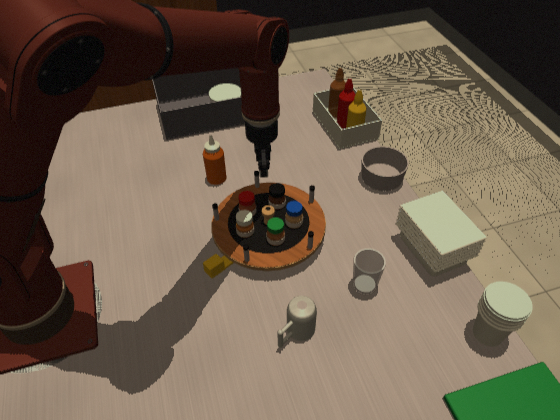

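```bash
python3 -m inch '[[0,0.05,0,0,0,0],[0,0.03,-0.1,0,0,0],[0,0,-0.2,0,0,0],[0,0,-0.2,0,0,0],[0,0,-0.15,0,0,0],[-0.005,0.08,0,0,0,0.03],[-0.01,0.148,0,0,0,0.056],[-0.01,0.148,0,0,0,0.056]]' -1
python3 -c "
from h import *
rel(*pol(.128,-5),.15,-5)
"
```

```text
clock: 11.0
tcp_pos: [0.6315, 0.1713, 0.1619]
tcp_rot: [0.001, 0.904, 0.428, 0.003]
contact_force: [-0.6, -0.2, 0.4]
gripper_width: -0.0005
clock 11.0 tcp [0.6315 0.1713 0.1619] yaw 50.7 F [-0.56 -0.21  0.38] w -0.0005 j7 0.26
r,theta 0.1378 46.7
shift share [-0.436  0.641  0.08 ] rot share [ 0.0008 -0.0019  0.3094]
```

```bash
python3 -m inch '[[-0.02,0.133,0,0,0,0.052],[-0.02,0.133,0,0,0,0.052],[-0.02,0.133,0,0,0,0.052],[-0.02,0.133,0,0,0,0.052],[-0.02,0.133,0,0,0,0.052],[-0.02,0.133,0,0,0,0.052],[0,0,0,0,0,0],[0,0,0,0,0,0]]' -1
python3 -c "
from h import *
rel(*pol(.128,-5),.052,-5)
import cv2
cv2.imwrite('pics/w10.png',cam('wrist')['pixels'])
a=cam('scene')['pixels'][160:290,180:420];cv2.imwrite('pics/s10.png',cv2.resize(a,None,fx=3.3,fy=3.3,interpolation=cv2.INTER_CUBIC))
"
```

```text
clock: 12.0
tcp_pos: [0.6742, 0.0581, 0.1709]
tcp_rot: [-0.003, 0.998, -0.066, 0.007]
contact_force: [-0.3, 0.0, -0.1]
gripper_width: 0.0001
clock 12.0 tcp [0.6742 0.0581 0.1709] yaw -7.6 F [-0.27  0.02 -0.11] w 0.0001 j7 -0.5
r,theta 0.1378 -5.4
shift share [-0.076  0.003  0.792] rot share [-0.0022 -0.0043 -0.0144]
```

View pics/w10.png

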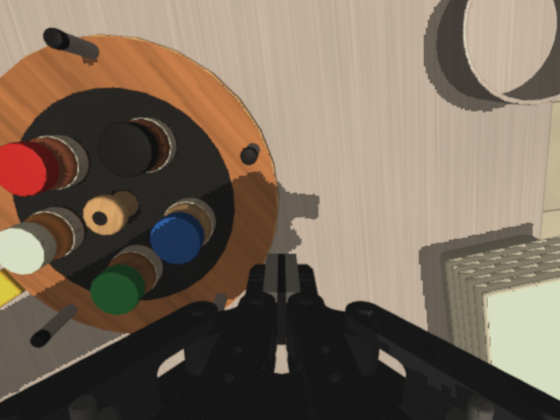

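View pics/s10.png

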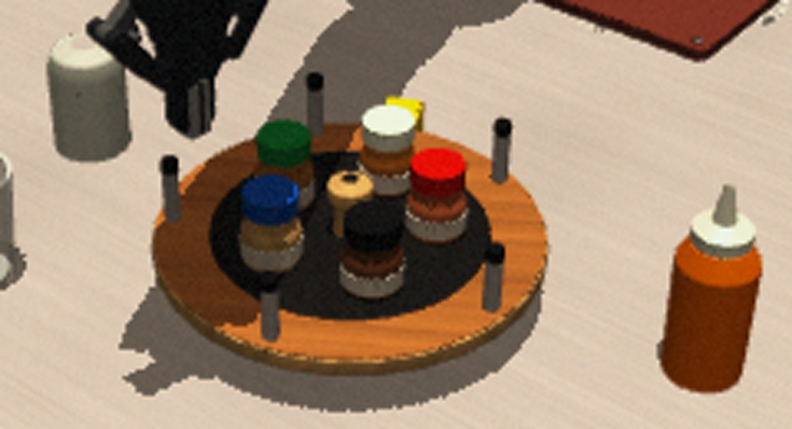

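```bash
python3 -m inch '[[-0.04,0.02,0,0,-0.004,-0.007],[-0.03,0,0.15,0,0,-0.007],[0,0,0.2,0,0,0],[0,0,0.2,0,0,0],[0,0,0.18,0,0,0],[0,0,0.05,0,0,0],[0,0,0,0,0,0],[0,0,0,0,0,0]]' -1
python3 -c "
from h import *
rel(*pol(.126,5),.052,5)
import cv2
cv2.imwrite('pics/w11.png',cam('wrist')['pixels'])
c=cam('scene')
for k,u,z in [('red',(438,161),.102),('C',(270,285),.096),('post',(350,181),.091),('A',(502,126),.096),('B',(494,252),.096),('E',(315,81),.096),('D',(169,163),.096)]:
    a=ray(c,180+u[0]/3.3-.3,160+u[1]/3.3-.3,z);d=a-C;print(k,a.round(4),np.hypot(*d).round(4),np.degrees(np.arctan2(d[1],d[0])).round(1))
"
```

```text
clock: 13.1
tcp_pos: [0.6621, 0.0615, 0.0527]
tcp_rot: [-0.005, 0.999, -0.035, -0.0]
contact_force: [-0.4, -0.1, 1.1]
gripper_width: 0.0001
clock 13.1 tcp [0.6621 0.0615 0.0527] yaw -4.0 F [-0.37 -0.1   1.13] w 0.0001 j7 -0.49
r,theta 0.1255 -4.3
shift share [-0.007 -0.136  0.006] rot share [-0.0031 -0.     -0.0502]
red [0.4942 0.1141] 0.0607 134.8
C [0.6625 0.109 ] 0.1311 16.8
post [0.5382 0.0729] 0.0023 58.3
A [0.4235 0.1182] 0.1229 157.4
B [0.5467 0.1974] 0.1268 85.6
E [ 0.4611 -0.022 ] 0.12 -129.2
D [ 0.6055 -0.0317] 0.1235 -56.3
```

View pics/w11.png

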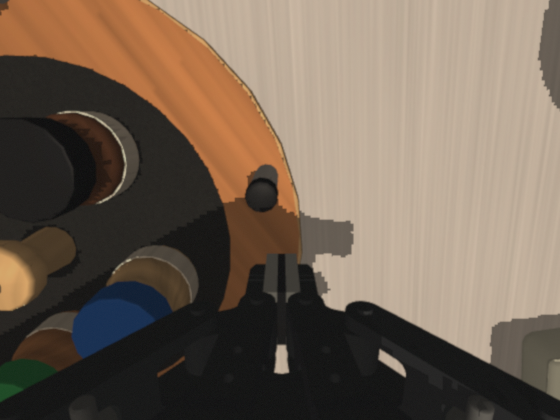

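```bash
python3 -m inch '[[0.001,-0.06,0,0,0,-0.022],[0.001,-0.06,0,0,0,-0.023],[0,-0.06,0,0,0,-0.023],[-0.001,-0.06,0,0,0,-0.023],[-0.001,-0.06,0,0,0,-0.023],[-0.001,-0.06,0,0,0,-0.023],[-0.001,-0.06,0,0,0,-0.023],[-0.001,-0.06,0,0,0,-0.023]]' -1
python3 -c "
from h import *
rel(*pol(.126,60),.052,60)
import cv2
cv2.imwrite('pics/w12.png',cam('wrist')['pixels'])"
```

```text
clock: 14.2
tcp_pos: [0.6527, 0.1295, 0.0598]
tcp_rot: [-0.002, 0.967, 0.257, 0.006]
contact_force: [0.3, -1.1, -0.7]
gripper_width: 0.0002
clock 14.2 tcp [0.6527 0.1295 0.0598] yaw 29.7 F [ 0.29 -1.1  -0.69] w 0.0002 j7 -0.06
r,theta 0.1296 26.8
shift share [-0.138 -0.467  0.051] rot share [ 0.0009 -0.0036 -0.1682]
```

View pics/w12.png

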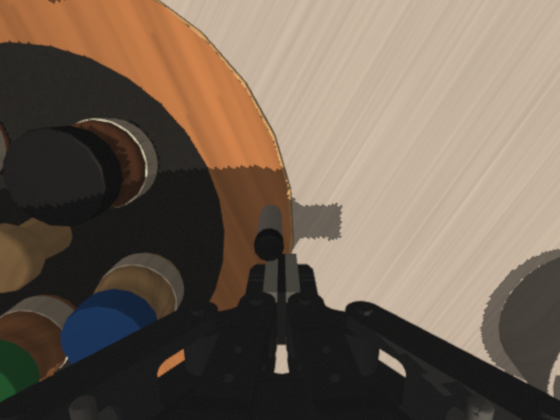

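```bash
python3 -m inch '[[-0.008,-0.06,0.02,0,-0.003,-0.018],[-0.008,-0.06,0.02,0,0,-0.018],[-0.006,-0.06,0.01,0,0,-0.02],[-0.003,-0.06,0.004,0,0,-0.023],[-0.002,-0.06,0,0,0,-0.023],[-0.002,-0.06,0,0,0,-0.023],[-0.002,-0.06,0,0,0,-0.023],[-0.002,-0.06,0,0,0,-0.023]]' -1
python3 -c "
from h import *
rel(*pol(.126,78),.052,78)
import cv2
cv2.imwrite('pics/w13.png',cam('wrist')['pixels'])"
```

```text
clock: 15.25
tcp_pos: [0.6017, 0.1801, 0.0549]
tcp_rot: [0.002, 0.859, 0.512, 0.005]
contact_force: [1.7, -0.1, -0.3]
gripper_width: 0.0001
clock 15.25 tcp [0.6017 0.1801 0.0549] yaw 61.6 F [ 1.73 -0.15 -0.3 ] w 0.0001 j7 0.34
r,theta 0.1268 59.3
shift share [-0.039 -0.271  0.017] rot share [ 0.003  -0.0016 -0.0912]
```

View pics/w13.png

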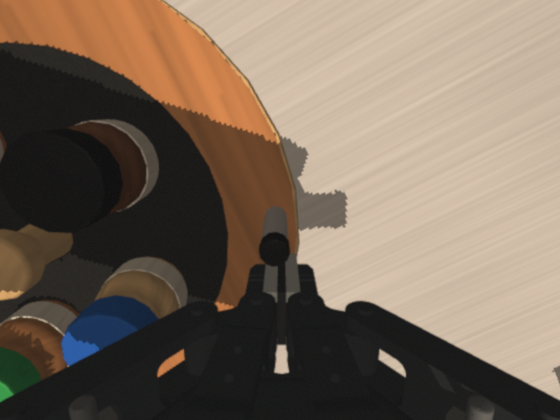

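```bash
python3 -m inch '[[-0.004,-0.055,0.005,0,0,-0.02],[-0.003,-0.055,0.005,0,0,-0.02],[-0.002,-0.055,0,0,0,-0.02],[-0.002,-0.05,0,0,0,-0.018],[0,-0.02,0,0,0,-0.005],[0,0,0,0,0,0],[0,0,0,0,0,0],[0,0,0,0,0,0]]' -1
python3 -c "
from h import *
rel(*pol(.126,78),.052,78)
import cv2
a=cam('side')['pixels'][130:350,190:400];cv2.imwrite('pics/s14.png',cv2.resize(a,None,fx=2.7,fy=2.7,interpolation=cv2.INTER_CUBIC))
a=cam('scene')['pixels'][160:290,180:420];cv2.imwrite('pics/t14.png',cv2.resize(a,None,fx=3.3,fy=3.3,interpolation=cv2.INTER_CUBIC))"
```

```text
clock: 16.3
tcp_pos: [0.5688, 0.1923, 0.0546]
tcp_rot: [0.004, 0.784, 0.62, 0.006]
contact_force: [-0.0, -0.1, 0.2]
gripper_width: -0.0
clock 16.3 tcp [0.5688 0.1923 0.0546] yaw 76.7 F [-0.02 -0.07  0.16] w -0.0 j7 0.54
r,theta 0.1254 75.3
shift share [ 0.004 -0.04   0.017] rot share [ 0.0043 -0.0017 -0.0073]
```

View pics/s14.png

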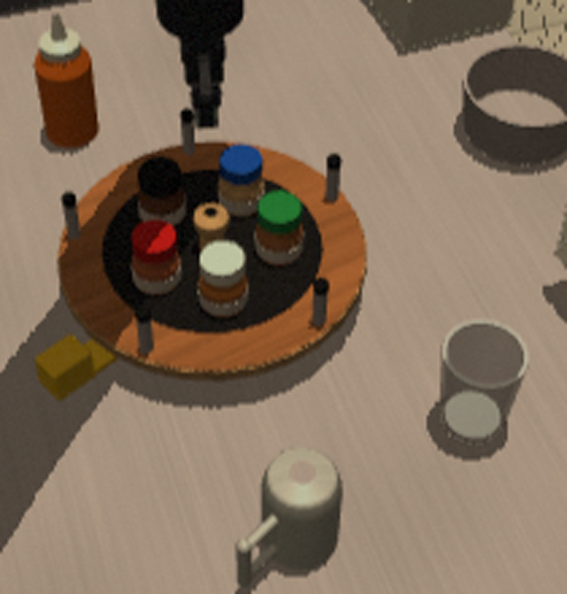

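View pics/t14.png

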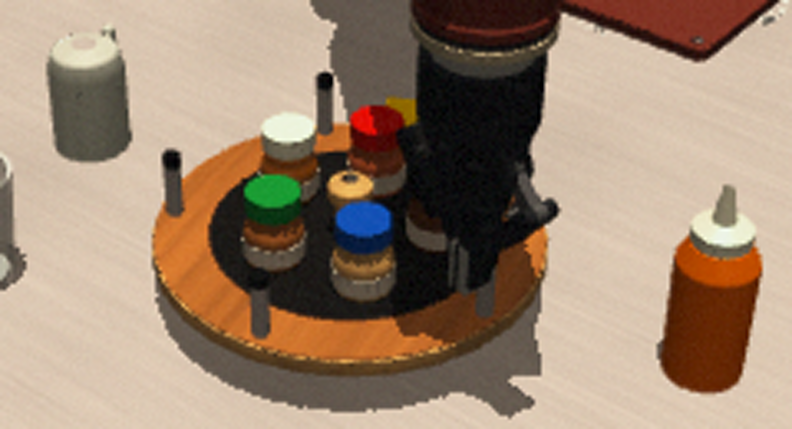

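```bash
python3 - <<'E'
from h import *
s=cam("side");t=cam("scene")
a=ray(s,190+154/2.7-.3,130+236/2.7-.3,.102);b=ray(t,180+377/3.3-.3,160+121/3.3-.3,.102)
for p in(a,b,(a+b)/2):
    d=p-C;print(p.round(4),np.hypot(*d),np.degrees(np.arctan2(d[1],d[0])))
# side-only consistent: centre & pointer from side camera
cs=ray(s,190+211/2.7-.3,130+211/2.7-.3,.091)
tip=np.mean([ray(s,190+u/2.7-.3,130+v/2.7-.3,.04) for u,v in[(37,362),(72,337),(93,350),(57,376)]],0)
e=tip-cs;d=a-cs
for v in(e,d):print(np.hypot(*v),np.degrees(np.arctan2(v[1],v[0])))
# pegs side
for u in[(188,117),(334,162),(321,287),(144,318),(69,200)]:
    p=ray(s,190+u[0]/2.7-.3,130+u[1]/2.7-.3,.096);d=p-np.array([.536,.068]);print("peg",np.hypot(*d).round(4),np.degrees(np.arctan2(d[1],d[0])).round(1))
E
```

```text
[0.4808 0.0495] 0.060158589195304486 -159.051662769618
[0.4815 0.0516] 0.05874823109010922 -160.75099262788243
[0.4812 0.0506] 0.059446873905122655 -159.89124905351565
0.1686196967575084 -153.60462302113322
0.06092126903633294 -157.92008077330962
peg 0.1217 83.3
peg 0.1235 10.9
peg 0.1254 -61.1
peg 0.1283 -131.3
peg 0.1242 155.9
```

```bash
python3 -m inch '[[0.002,-0.025,0.005,0,0,-0.008],[0,-0.025,0.005,0,0,-0.008],[0,-0.025,0,0,0,-0.008],[0,0,0,0,0,0],[0,0,0,0,0,0],[0,0,0,0,0,0],[0,0,0,0,0,0],[0,0,0,0,0,0]]' -1
python3 -c "
from h import *
rel(*pol(.126,80),.052,80)
import cv2
cv2.imwrite('pics/w15.png',cam('wrist')['pixels'])
a=cam('side')['pixels'][200:290,190:310];cv2.imwrite('pics/s15.png',cv2.resize(a,None,fx=6,fy=6,interpolation=cv2.INTER_CUBIC))"
```

```text
clock: 17.5
tcp_pos: [0.557, 0.1952, 0.0528]
tcp_rot: [0.004, 0.758, 0.652, 0.006]
contact_force: [0.3, 0.2, 0.3]
gripper_width: -0.0
clock 17.5 tcp [0.557  0.1952 0.0528] yaw 81.3 F [0.27 0.15 0.27] w -0.0 j7 0.6
r,theta 0.1258 80.8
shift share [0.001 0.012 0.006] rot share [ 0.0044 -0.0014  0.0075]
```

View pics/s15.png

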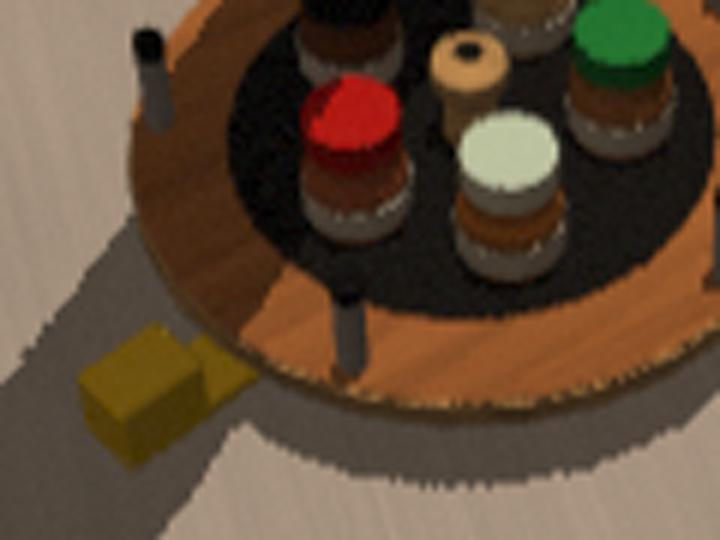

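View pics/w15.png

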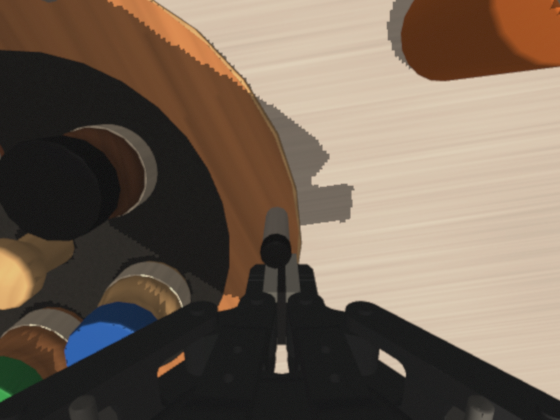

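```bash
python3 - <<'E'
from h import *
s=cam("side")
q=lambda u,v,z:ray(s,190+(u+.5)/6-.5,200+(v+.5)/6-.5,z)
cs=q(468,52,.091);a=q(352,110,.102);b=q(357,203,.046)
k=[q(*p,.04) for p in[(78,380),(157,322),(205,368),(127,420)]]
print([x.round(4) for x in k])
tip=np.mean(k,0)
ang=lambda v:np.degrees(np.arctan2(v[1],v[0])).round(1)
print("edge dirs",ang(k[1]-k[0]),ang(k[2]-k[3]),"cross",ang(k[0]-k[3]),ang(k[1]-k[2]))
for c in(cs,C,[.536,.068]):
    e=tip-c;n=e/np.hypot(*e)
    print(np.round(c,4),"ptr",np.hypot(*e).round(4),ang(e),"red",ang(a-c),ang(b-c),"off mm",[round(1000*(n[0]*(p-c)[1]-n[1]*(p-c)[0]),1) for p in(a,b)])
E
```

```text
[array([0.3616, 0.0015]), array([0.3958, 0.0193]), array([ 0.4082, -0.0077]), array([ 0.3752, -0.0223])]
edge dirs 27.5 23.8 cross 119.7 114.7
[0.5363 0.0713] ptr 0.1681 -154.0 red -154.4 -156.6 off mm [np.float64(-0.4), np.float64(-2.6)]
[0.537 0.071] ptr 0.1686 -154.2 red -155.0 -157.1 off mm [np.float64(-0.8), np.float64(-3.0)]
[0.536 0.068] ptr 0.1664 -155.0 red -157.3 -159.5 off mm [np.float64(-2.3), np.float64(-4.5)]
```

```bash
python3 -m inch '[[0,-0.012,0,0,0,0],[0,-0.012,0,0,0,0],[0,0,0,0,0,0],[0,0.04,0,0,0,0],[0,0.06,0,0,0,0],[0,0.02,-0.05,0,0,0],[0,0,-0.15,0,0,0],[0,0,-0.2,0,0,0]]' -1
python3 -m inch '[[0,0,-0.3,0,0,0],[0,0.2,-0.3,0,0,0],[0.2,0.3,-0.2,0,0,0],[0.2,0.3,0,0,0,0],[0.2,0.3,0,0,0,0],[0,0,0,0,0,0],[0,0,0,0,0,0],[0,0,0,0,0,0]]' -1
python3 -c "
from h import *
rel(*pol(.126,80),.052,80)
import cv2
c=cam('scene')['pixels'];cv2.imwrite('pics/t16f.png',c)
a=cam('side')['pixels'];cv2.imwrite('pics/s16f.png',a);a=a[200:290,190:310];cv2.imwrite('pics/s16.png',cv2.resize(a,None,fx=6,fy=6,interpolation=cv2.INTER_CUBIC))
a=c[180:270,240:350];cv2.imwrite('pics/t16.png',cv2.resize(a,None,fx=6,fy=6,interpolation=cv2.INTER_CUBIC))"
```

```text
clock: 18.65
tcp_pos: [0.5707, 0.1923, 0.1148]
tcp_rot: [0.003, 0.758, 0.652, 0.005]
contact_force: [0.2, 0.1, 0.2]
gripper_width: 0.0003
clock: 19.65
tcp_pos: [0.7487, 0.2587, 0.2584]
tcp_rot: [0.003, 0.759, 0.651, 0.012]
contact_force: [-0.2, -0.3, 1.2]
gripper_width: 0.0001
clock 19.65 tcp [0.7487 0.2587 0.2584] yaw 81.3 F [-0.19 -0.28  1.22] w 0.0001 j7 0.75
r,theta 0.283 41.6
shift share [-0.63  -1.214  1.343] rot share [ 0.0063 -0.0045  0.0072]
```

View pics/t16f.png

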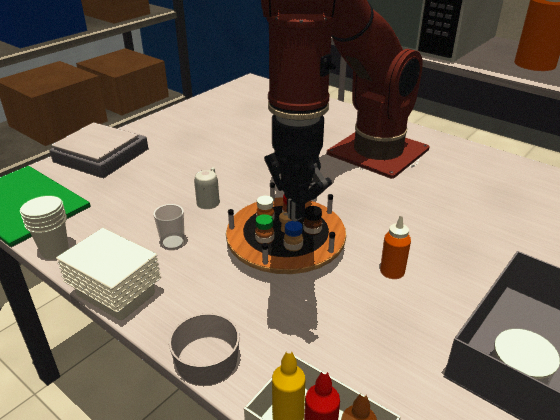

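View pics/s16.png

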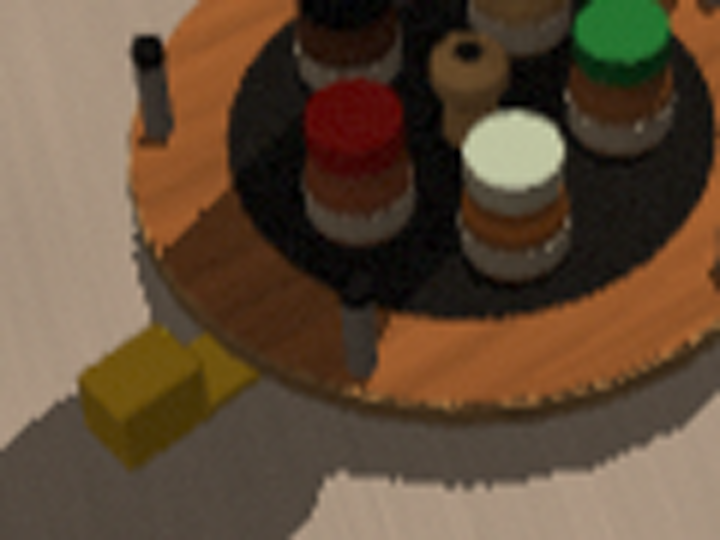

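View pics/t16.png

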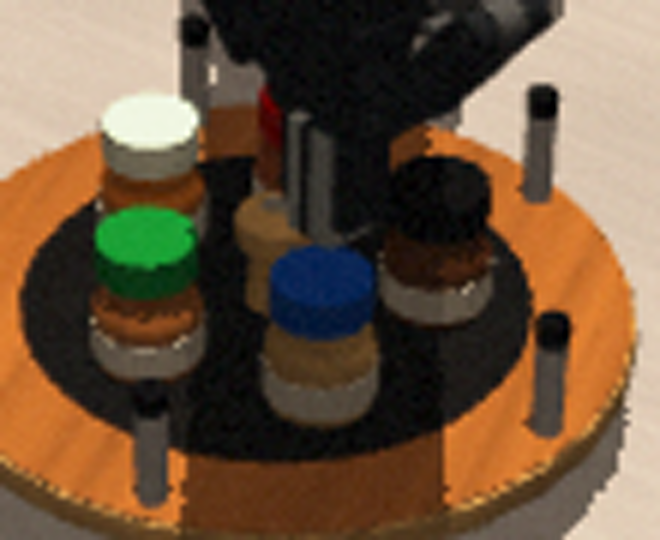

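View pics/s16f.png

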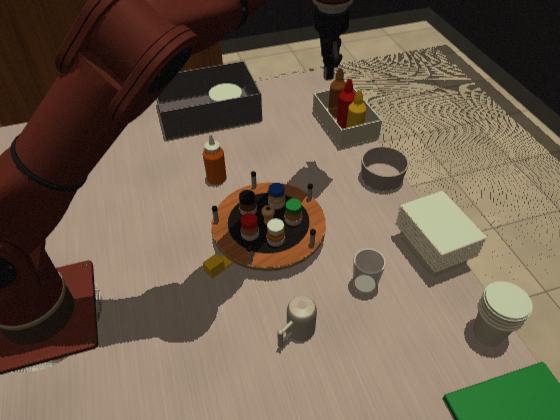

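```bash
python3 - <<'E'
from h import *
s=cam("side")
q=lambda u,v,z:ray(s,190+(u+.5)/6-.5,200+(v+.5)/6-.5,z)
cs=q(468,52,.091);a=q(355,114,.102);b=q(360,205,.046)
k=[q(*p,.04) for p in[(78,380),(157,322),(205,368),(127,420)]];tip=np.mean(k,0)
# pegs from full image tops
from scipy.optimize import least_squares
P=np.array([q(148,46,.096),q(357,292,.096)]+[ray(s,u,v,.096) for u,v in[(253.5,173.5),(310.5,185.5),(312.5,232.5)]])
r=least_squares(lambda c:np.hypot(*(P-c).T)-.125,[.536,.07]);print("pegfit",r.x,r.fun.round(4))
for c in(cs,C,r.x):
    e=tip-c;n=e/np.hypot(*e)
    print("off mm",[round(1000*(n[0]*(p-c)[1]-n[1]*(p-c)[0]),1) for p in(a,b)],"along",[round(1000*n@(p-c),1) for p in(a,b)])
E
```

```text
pegfit [0.53644625 0.06710064] [ 0.0005  0.0003 -0.0003  0.0007 -0.0002]
off mm [np.float64(1.9), np.float64(-1.0)] along [np.float64(59.2), np.float64(58.2)]
off mm [np.float64(1.5), np.float64(-1.4)] along [np.float64(59.6), np.float64(58.6)]
off mm [np.float64(-0.6), np.float64(-3.6)] along [np.float64(57.4), np.float64(56.5)]
```

Six side-camera estimates put the red jar between −3.6 and +1.9 mm off the pointer's line, well inside ±10 mm. The arm is clear of everything, so I'm handing in.

```bash
python3 -c "
from cell import arm
import numpy as np
s=arm.get_state();print(s['clock'],np.abs(s['joint_vel']).max(),s['contact_force'])
print(arm.job_done())"
```

```text
19.8 0.00955892570442507 [-0.10610701 -0.67456102 -0.41419829]
the job is handed in; nothing more can be done
None
```

I turned the carousel about 155° anticlockwise by pushing its pegs with the shut fingertips, and handed the job in at 19.8 s. The red-lidded jar now stands in line with the yellow pointer. No verdict was reported.

- **Moves:** The first push slid over a peg after about 8°, because the real fingertips sit roughly 17 mm higher than the reported tool point. I lowered the tool about 20 mm, pushed one peg, lifted clear to the next peg behind it, and finished the turn there with two small nudges.
- **Red jar:** The last side picture puts its axis between −3.6 and +1.9 mm from the pointer's centre line, depending on which centre estimate is used; the limit is ±10 mm. It is about 58 mm out from the axis, on the pointer's side. The scene camera could not confirm this, because the gripper hid the jar from that side.
- **Everything else:** All five jars look upright. The squeeze bottle, tumbler and shaker look unmoved by eye, but I did not measure them again. The arm was still and clear of everything, with a contact force under 1 N, which is noise level. I did not measure the disc's speed directly.

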